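# Push the tip box home into the corner of its locating stops

## Robot

A 6-joint arm with a two-finger parallel gripper is mounted at the origin on a cart in front of the work surface, level with it; the furniture and walls round the work are solid. World frame = base frame: x ahead of the robot, y to its left, z up, the work surface at z = 0. Lengths are in mm, angles in degrees, forces in N, time in s.
With the tool pointing down it reaches from about 350 to 850 mm from the base axis. Payload 8.1 kg.
Tool frame: the origin (TCP) lies between the finger pads; the fingertips stand 22 mm ahead of it and the grasp point (between the pads) lies 3 mm ahead of it; z points along the fingers, y is the line along which they close (so a half turn about z gives the same grasp; the last joint's range is limited). The gripper opens to 85 mm and grips with 20 to 120 N. Pads are 22 mm wide; open, the fingers measure 114 mm over their backs; the gripper's body (76 mm by 85 mm) begins 54 mm behind the grasp point. The pads swing forward as they close: fully open they stand 13 mm farther back than shut.
Start: joints at [68.847, 7.471, 85.268, -0, 87.261, -4.893], TCP at [167.981, 576.01, 227.592] pointing down, gripper open.
Joint ranges: [-169.43, 169.43], [-51.17, 129.36], [1.28, 143.12], [-76.62, 256.62], [0, 156.53], [-152.29, 152.29]. Speed limits (degrees/s): [136.94, 136.94, 159.86, 180, 180, 180].

## Interface

Orientations are given as [roll, pitch, yaw] about the fixed x, y, z axes, in that order (R = Rz(yaw) Ry(pitch) Rx(roll)).
In Python, from bench import sense, snapshot, calibration, hand_in gives the robot as it stands.
- The arm moves only by the shell command python3 -m crank 'ROWS' [FORCE]. ROWS is JSON, a list of rows, each a list of 5 numbers: the shift along the tool's x, y, z in cm, then the turn about the tool's z in rad, then the finger opening in cm, from 0 to 8.54. A call has 1 to 20 rows; each row is the pose to reach, as a shift and turn from the pose commanded when the call began, along the tool's axes at that moment; what a row does not reach only later rows make up. A row lasts 1/10 s, in which the tool goes at most 50 mm and 8.59 degrees, less where a joint would pass 70% of its speed; a pose out of reach is approached as far as the arm can. A call with a gripper value outside its range is refused whole. The fingers move at their own pace and stop on an object; FORCE is the grip in N (left out, the last holds). Time passes only in rows, so rows that repeat a pose let the fingers close. It gives the time, the measured TCP pose, the force, the opening and the grip force at its end, in the units of the state.
- sense(): the state, without advancing time (a new reading comes with each control period).
- snapshot(name): name is "scene" or "top" or "wrist"; returns (picture, depth): 400x640x3 uint8, red, green, blue; 400x640 float32, mm along the optical axis (not along the pixel's ray), 0 where there is no reading.
- calibration(name): a dict with "fovy" (degrees; the focal length in pixels is half the picture's height over the tangent of half this angle, whatever the lens; pixels are square), "cx", "cy" (the principal point, pixels), "rvec" (rotation vector, rad) and "tvec" (3), from world to camera coordinates, as OpenCV has them; the wrist camera has in their place "tool_from_camera" (4x4, takes a point from camera to tool coordinates, whose origin is the TCP and whose axes are the flange's). Camera axes: x right, y down, z forward; pixel columns grow to the right and rows downward; lengths in mm; the calibration is good to about 2 mm. A picture is of the moment at which its call begins: read the wrist's pose just before it. calibration takes no time and is no camera call.
- hand_in(): hands the job in; it is judged then, once.
The state is a dict: "time": time; "joint_pos": joint angles; "qd": joint speeds; "joint_efforts": joint torques, N m; "tool_pos": TCP position; "tcp_rot": TCP orientation; "ft_force": force on the tool from outside, world axes, zero at the start; "wrist_torque": the same for the moment, N m; "finger_gap": finger opening in mm; "grip_force": force on a finger pad.
Only numpy, scipy, OpenCV 4.12 (cv2) and the standard library are available. Lean on these libraries where they do the work, as an engineer would, in place of code of your own. Each camera call takes 0.05 s, during which the arm holds its last target. There are 200 camera calls.

## Task

Push the pipette tip box across the worktop until its long far side lies flat against the long metal bar, and slide it along the bar until its end is up against the short end stop. Only push it with the fingers: it must stay flat on the worktop, never lifted or tipped. The bottle, the beaker and the dish nearby stay where they are.

Things in the scene. Friction and masses are not known exactly. Their poses are not given: they have to be found in the camera images.
- tip_box: The tip box: blue box, 45 mm high, under a shut frosted lid whose top is 78 mm up; loose, 0.08 to 0.2 kg. Origin: on the worktop, z up. Its +x side (the far side, 122 mm long) lies 44 mm from the origin; its -x side (the front) 40 mm from it, with a latch 30 mm wide in the middle standing 4 mm proud, 47 to 55 mm up; its ends lie 61 mm to either side along y. x points roughly away from the robot.
- stop_bar: The long bar: plain aluminium flat bar screwed to the worktop behind the tip box, 460 mm long (its own y), 12 mm thick (x), 20 mm high. Origin: centre of its underside; its face towards the robot lies at x = -6 mm of its frame.
- end_stop: The end stop: short aluminium bar screwed to the worktop at right angles to the long bar, in front of it and near either its left or its right end, 60 mm long (its own x, the long bar's x), 14 mm thick (y), 30 mm high. Origin: centre of its underside, 37 mm in front of the long bar's centre line and 210 mm to one side of its middle.
- dye_bottle: Bystander: small clear glass bottle with a black cap and a white label, 45 mm across, 94 mm high, standing loose in front of the long bar near the end that has no stop. Origin: centre of its underside.
- beaker: Bystander: small clear glass beaker, 51 mm across, 70 mm high, standing loose well to the left or right of the work. Origin: centre of its underside.
- dish: Bystander: round covered dish, 88 mm across, 16 mm high, lying loose well to the left or right of the work. Origin: centre of its underside.
There are look-alikes about, which are no part of the job. There is more than one size of the end_stop; the one meant has the size given above.

How it is judged (in metres and radians):
At the end, for the whole second after the job is handed in: The tip box stands flat on the worktop at rest with its far side within 4 mm of the long bar's face, its end within 4 mm of the end stop's inner face, and square to the bar within 0.04 rad (x of tip_box in the frame of stop_bar above -0.054 m and y of tip_box in the frame of end_stop between -0.072 and 0.072 m and y of tip_box in the frame of stop_bar between -0.16 and 0.16 m and angle between the x axis of tip_box and the x axis of stop_bar, either way round below 0.04 rad and height (world z) of tip_box below 0.003 m and angle between tip_box's own z axis and vertical below 0.03 rad and linear speed of tip_box below 0.01 m/s); the robot touches nothing.
It fails at once if the tip box is lifted more than 8 mm or tipped more than 0.12 rad (height (world z) of tip_box above 0.008 m or angle between tip_box's own z axis and vertical above 0.12 rad).
It fails at once if the bottle, the beaker or the dish is moved more than 10 mm or tipped (distance of any of dye_bottle, beaker, dish from where it was at the start of the episode above 0.01 m or angle between any of dye_bottle, beaker's own z axis and vertical above 0.2 rad).
It also fails if it takes over 48 s, if anything falls off the work surface, if the arm or the gripper's body presses on something with over 40 N, if the wrist force passes 120 N, or if a joint passes its speed limit or range.

## Working session

There is one attempt and no reset: what is moved stays moved. The work goes in short steps, Python scripts to look and compute and a shell command to move; the robot and the scene stay as the last step left them, time stands still between calls to the robot, and variables do not carry over. Pictures are saved under pics/ and viewed, at most 10 in all, crops included, and the job is handed in when it is done.

```bash
mkdir -p pics
cat > h.py <<'E'
import numpy as np, cv2
from bench import sense, snapshot, calibration
def cam(n):
    c=calibration(n); f=200/np.tan(np.radians(c["fovy"])/2)
    K=np.array([[f,0,c["cx"]],[0,f,c["cy"]],[0,0,1.]])
    if n=="wrist": return K,None,None
    return K,cv2.Rodrigues(np.array(c["rvec"],float))[0],np.array(c["tvec"],float).reshape(3)
def plane(n,pts,z):
    K,R,t=cam(n); C=-R.T@t
    p=np.c_[np.array(pts,float).reshape(-1,2),np.ones(len(pts))]
    d=(R.T@np.linalg.inv(K)@p.T).T
    return C+d*((z-C[2])/d[:,2])[:,None]
def cloud(n,D):
    K,R,t=cam(n); v,u=np.mgrid[:400,:640]
    P=np.stack([(u-K[0,2])/K[0,0]*D,(v-K[1,2])/K[1,1]*D,D],-1)
    return (P-t)@R
E
python3 - <<'E'
from h import *
for n in("scene","top"):
    p,d=snapshot(n); cv2.imwrite(f"pics/{n}.png",p[...,::-1]); np.savez(f"{n}.npz",p=p,d=d)
    K,R,t=cam(n); print(n,K[0],-R.T@t, R[2])
print(sense()["tcp_rot"], sense()["tool_pos"])
E
```

```text
scene [407.55368863   0.         315.05028006] [  76.48834294 -457.41923542  664.65983524] [ 0.50710452  0.50447158 -0.69882288]
top [450.76451762   0.         331.36380863] [ 335.93514729  -14.39118385 1103.72657886] [ 0.18624437  0.03089387 -0.98201762]
[-1.79902957e+02 -6.87051170e-03  1.63738950e+02] [167.8059757  575.52078207 226.6330607 ]
```

View pics/top.png

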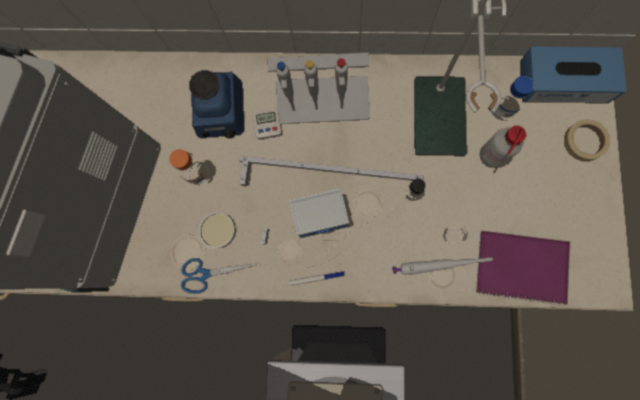

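View pics/scene.png

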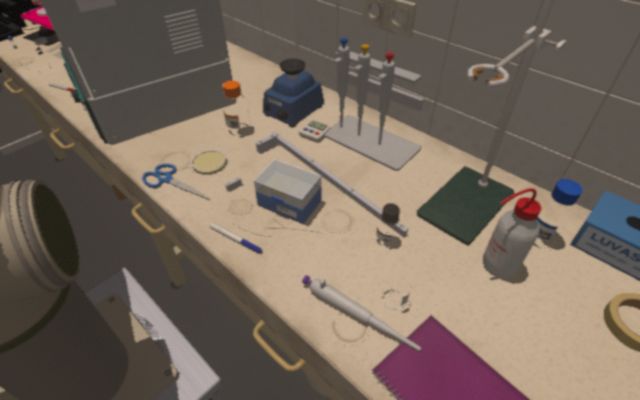

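The top view shows the box at (320,212), the long bar from (243,160) to (422,180), and the bottle at (417,188). The beaker is at (455,235) and the dish at (217,230). There are two end stop candidates: A at (244,172), touching the bar's left end at right angles, and B at (264,237), a small loose-looking piece. A fits the description. I'll check it in a crop and measure it.

Run:
```python
from h import *
z=np.load("top.npz"); p=z["p"]; d=z["d"]
c=cv2.resize(p[140:250,230:430,::-1],None,fx=4,fy=4,interpolation=cv2.INTER_CUBIC); cv2.imwrite("pics/crop1.png",c)
P=cloud("top",d)
for h0,h1,nm in((70,86,"lid"),(12,35,"bars"),(86,100,"cap")):
    m=((P[...,2]>h0)&(P[...,2]<h1)&(d>0)).astype(np.uint8); m[:, :150]=0;m[:130]=0;m[290:]=0;m[:,480:]=0
    n,l,s,_=cv2.connectedComponentsWithStats(m)
    for i in range(1,n):
        if s[i,4]<12: continue
        q=P[l==i]; print(nm,s[i],q.mean(0).round(1),np.percentile(q[:,2],[10,90]).round(1))
        (cx,cy),wh,a=cv2.minAreaRect(q[:,:2].astype(np.float32)); print("   rect",round(cx,1),round(cy,1),np.round(wh,1),round(a,2))
```

```text
lid [150 137   2  10  16] [657.3 457.   75.7] [72.5 81.6]
   rect 657.9 457.1 [22.7  4. ] 2.39
lid [409 186  12   9  30] [ 549.2 -172.7   74.6] [71.1 80.5]
   rect 550.1 -172.3 [31.4 10.3] 52.53
lid [ 290  188   59   47 1875] [496.9  45.7  78.9] [76.5 81.3]
   rect 497.9 45.7 [ 83.8 120.9] 14.64
bars [235 130  10   6  38] [702.1 256.   22.8] [15.3 31. ]
   rect 701.7 256.0 [ 5.9 25.9] 32.77
bars [255 130  27   9 180] [703.8 188.   17.1] [13.9 20.3]
   rect 702.3 185.7 [21.5 66.4] 1.02
bars [ 415  130   53   26 1325] [ 687.9 -249.4   18.2] [15.5 20.9]
   rect 687.9 -249.3 [ 66.4 129.4] 0.97
bars [195 133  29   6  92] [692.2 328.7  24.4] [16.8 32.3]
   rect 692.1 332.7 [ 9.9 72.2] 1.08
bars [150 142  12  39 133] [625.6 464.2  24. ] [16.  33.1]
   rect 624.7 465.1 [ 11.1 100.2] 82.82
bars [ 239  156  184   30 1160] [612.6  58.5  21.5] [16.5 28.6]
   rect 586.6 29.0 [457.5  74.2] 84.91
bars [195 176  12   8  22] [575.9 340.4  30.3] [25.6 34.4]
   rect 574.6 342.1 [ 4.1 29.9] 35.36
bars [406 195  13   6  20] [ 541.5 -173.3   28.5] [23.5 34.2]
   rect 541.6 -174.1 [30.5  5.8] 73.91
bars [198 212  36  36 139] [455.6 299.2  17.3] [14.9 19.1]
   rect 456.0 299.4 [85.7 86. ] 1.47
bars [330 226  19   5  24] [466.1   0.5  23.3] [15.5 31.3]
   rect 466.5 -1.0 [ 0.9 44.7] 14.81
bars [261 228   7  17  72] [443.4 180.4  19.7] [16.5 22.9]
   rect 443.5 180.6 [ 9.5 39.1] 85.13
bars [300 233  21   5  23] [448.1  69.7  22.8] [14.9 33. ]
   rect 448.3 68.8 [ 1. 49.] 14.36
bars [393 259  87  16 735] [ 382.5 -221.9   24.3] [19.  29.2]
   rect 384.8 -232.5 [ 28.1 206. ] 8.6
bars [289 272  54  14 148] [346.1  50.9  14.1] [12.4 16.3]
   rect 345.8 51.9 [ 10.3 128.9] 11.62
cap [411 178  15  15 170] [ 560.3 -179.8   93.8] [90.8 96.2]
   rect 560.9 -179.6 [32.5 32.1] 58.68
```

View pics/crop1.png

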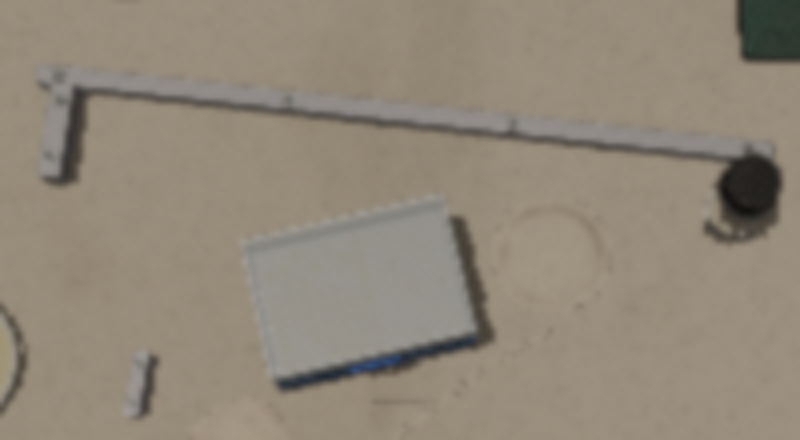

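The crop confirms A: it is about 60 mm long, at right angles to the bar's left end. B is only 39 mm long, so it is the look-alike. Next I'll measure the bar, the stop and the box in the bar frame.

```bash
cat > m.py <<'E'
from h import *
def measure(p,d):
    P=cloud("top",d); z=P[...,2]; v,u=np.mgrid[:400,:640]
    # bright low-saturation metal pixels near the bar, excluding stop and bottle
    hsv=cv2.cvtColor(p,cv2.COLOR_RGB2HSV)
    m=(z>13)&(z<27)&(u>=255)&(u<=405)&(v>155)&(v<188)&(P[...,0]>575)
    pts=[(uu,v[:,uu][m[:,uu]].mean()) for uu in range(255,406) if m[:,uu].sum()>=2]
    w=plane("top",pts,20)[:,:2]
    vx,vy,x0,y0=cv2.fitLine(w.astype(np.float32),cv2.DIST_HUBER,0,.01,.01).ravel()
    if vy<0: vx,vy=-vx,-vy
    ey=np.array([vx,vy]); ex=np.array([vy,-vx]); o=np.array([x0,y0])
    B=lambda q:np.c_[(q-o)@ex,(q-o)@ey]
    out=dict(yaw=np.degrees(np.arctan2(-vx,vy)),o=o,ex=ex,ey=ey,widths=np.mean([m[:,i].sum() for i in range(255,406)]))
    s=(z>22)&(z<38)&(u>232)&(u<258)&(v>155)&(v<190)
    q=B(plane("top",np.c_[u[s],v[s]],30)[:,:2]); q=q[q[:,0]<-8]
    out["stop"]=(q.min(0),q.max(0),np.median(q,0))
    l=((z>70)&(z<86)&(u>235)&(u<400)&(v>150)&(v<270)).astype(np.uint8)
    c=max(cv2.findContours(l,0,1)[0],key=cv2.contourArea).reshape(-1,2)
    w=plane("top",c,78)[:,:2].astype(np.float32)
    r=cv2.minAreaRect(w); out["box"]=r; out["boxB"]=B(np.array([r[0]]))[0]; out["cornersB"]=B(cv2.boxPoints(r)).round(1)
    return out
E
python3 - <<'E'
from m import *
z=np.load("top.npz")
for k,v in measure(z["p"],z["d"]).items(): print(k,v)
E
```

```text
yaw -5.10096
o [615.6743    25.948776]
ex [ 0.99603957 -0.08891099]
ey [0.08891099 0.99603957]
widths 5.3841059602649
stop (array([-66.88579317, 199.7942757 ]), array([ -8.11632028, 216.46883089]), array([-38.07631804, 208.70173049]))
box ((497.32781982421875, 45.780555725097656), (83.81390380859375, 120.94735717773438), 14.813420295715332)
boxB [-119.64105663    9.23093298]
cornersB [[-179.6   51.8]
 [-138.4  -61.9]
 [ -59.6  -33.4]
 [-100.8   80.4]]
```

```bash
python3 -m crank '[[-38.3,-44.2,0,-0.195,6],[-38.3,-44.2,0,-0.195,6],[-38.3,-44.2,0,-0.195,6],[-38.3,-44.2,0,-0.195,6],[-38.3,-44.2,0,-0.195,6],[-38.3,-44.2,0,-0.195,6],[-38.3,-44.2,0,-0.195,6],[-38.3,-44.2,0,-0.195,6],[-38.3,-44.2,0,-0.195,6],[-38.3,-44.2,0,-0.195,6],[-38.3,-44.2,0,-0.195,6],[-38.3,-44.2,0,-0.195,6],[-38.3,-44.2,0,-0.195,6],[-38.3,-44.2,0,-0.195,6],[-38.3,-44.2,0,-0.195,6],[-38.3,-44.2,0,-0.195,6],[-38.3,-44.2,0,-0.195,6]]'
```

```text
time: 1.8
tool_pos: [411.7, 45.4, 227.6]
tcp_rot: [180.0, 0.0, 175.0]
ft_force: [-0.8, -0.6, 0.7]
finger_gap: 60.2
grip_force: 0.0
```

```bash
python3 -m crank '[[0,0,5,0,6],[0,0,10,0,6],[0,0,14,0,6],[0,0,17,0,6],[0,0,19,0,6],[0,0,19,0,6]]' && python3 -m crank '[[-1,0,0,0,6],[-2,0,0,0,6],[-2.5,0,0,0,6],[-3,0,0,0,6],[-3.5,0,0,0,6],[-4,0,0,0,6],[-4.5,0,0,0,6],[-5,0,0,0,6],[-5.5,0,0,0,6],[-6,0,0,0,6],[-6.5,0,0,0,6],[-7,0,0,0,6],[-7.5,0,0,0,6],[-8,0,0,0,6],[-8.4,0,0,0,6],[-8.8,0,0,0,6],[-9,0,0,0,6],[-9,0,0,0,6]]'
python3 - <<'E'
from m import *
p,d=snapshot("top"); cv2.imwrite("pics/t2.png",cv2.resize(p[120:290,180:480,::-1],None,fx=2.6,fy=2.6)); np.savez("t2.npz",p=p,d=d)
p,d=snapshot("scene"); cv2.imwrite("pics/s2.png",p[...,::-1])
E
```

```text
time: 2.4
tool_pos: [408.8, 45.1, 34.6]
tcp_rot: [-180.0, -0.4, 175.0]
ft_force: [1.1, -0.5, 0.0]
finger_gap: 60.0
grip_force: 0.0
time: 4.2
tool_pos: [501.8, 36.4, 37.6]
tcp_rot: [-180.0, 0.0, 174.9]
ft_force: [-0.3, -0.9, -0.5]
finger_gap: 60.2
grip_force: 0.0
```

View pics/t2.png

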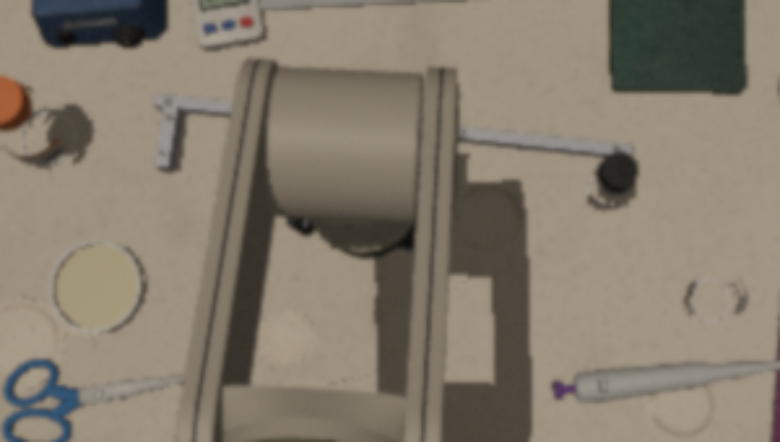

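```bash
python3 -m crank '[[1.5,0,0,0,6],[4,0,0,0,3],[4,-4,0,0,0],[4,-8,0,0,0],[4,-10,0,0,0],[2,-10,0,0,0],[-1,-10,0,0,0],[-4,-10,0,0,0],[-5.3,-10,0,0,0],[-5.3,-10,0,0,0]]'
python3 - <<'E'
from m import *
s=sense(); R=s["tool_pos"]; print(R)
p,d=snapshot("top"); t=cv2.resize(p[120:290,180:480,::-1],None,fx=2.6,fy=2.6)
p2,d2=snapshot("scene"); cv2.imwrite("pics/s3.png",np.vstack([t,cv2.resize(p2[130:270,200:440,::-1],(780,158*1))]))
P=cloud("top",d); q=P[(P[...,2]>72)&(P[...,2]<84)&(P[...,0]>440)&(P[...,0]<640)&(P[...,1]>-60)&(P[...,1]<160)][:,:2]
o=np.array([615.67,25.95]);q=q-o
B=np.c_[q@[.996,-.0889],q@[.0889,.996]]; print(len(B),np.percentile(B,[1,99],axis=0))
E
```

```text
time: 5.3
tool_pos: [547.0, -68.1, 37.9]
tcp_rot: [-180.0, 0.1, 174.9]
ft_force: [-0.1, 1.2, 0.0]
finger_gap: 0.1
grip_force: 0.0
[546.97578236 -68.09928127  37.89728391]
1011 [[-101.47240713  -63.73956741]
 [ -19.8199298    55.04248918]]
```

View pics/s3.png

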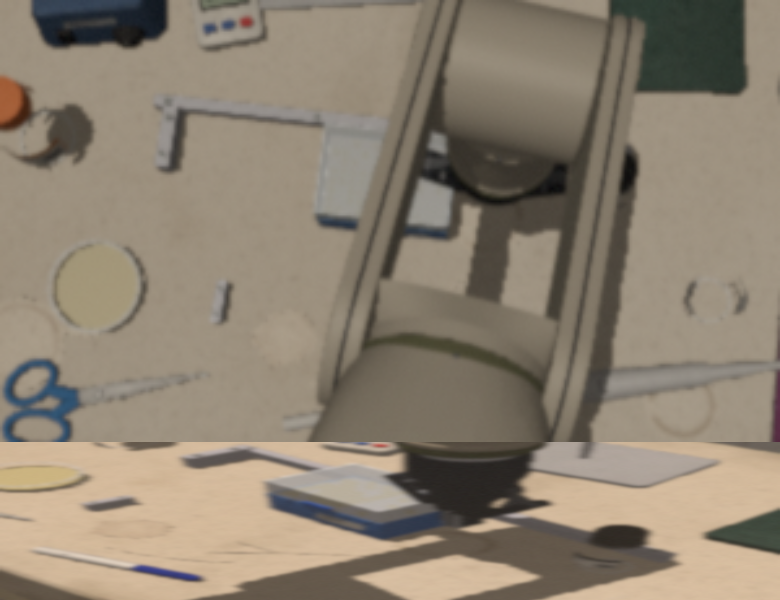

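The box is square to the bar, about 14 mm from it. Next I'll slide it left towards the stop.

```bash
python3 -m crank '[[0,1,0,0,0],[0,1.5,0,0,0],[0,2,0,0,0],[0,2.7,0,0,0],[0,3.5,0,0,0],[0,4.3,0,0,0],[0,5.1,0,0,0],[0,5.9,0,0,0],[0,6.7,0,0,0],[0,7.5,0,0,0],[0,8.3,0,0,0],[0,9.1,0,0,0],[0,9.9,0,0,0],[0,10.7,0,0,0],[0,11.5,0,0,0],[0,12.3,0,0,0],[0,13,0,0,0],[0,13.5,0,0,0],[0,14,0,0,0],[0,14,0,0,0]]'
cat > v.py <<'E'
from m import *
import sys
p,d=snapshot("top"); cv2.imwrite(sys.argv[1],cv2.resize(p[130:260,200:420,::-1],None,fx=3.5,fy=3.5))
P=cloud("top",d); o=np.array([615.67,25.95])
m=(P[...,2]>70)&(P[...,2]<85)&(p.min(-1)>90)
q=P[m][:,:2]-o; B=np.c_[q@[.996,-.0889],q@[.0889,.996]]
B=B[(B[:,0]>-125)&(B[:,0]<5)&(B[:,1]>-80)&(B[:,1]<215)]; print(len(B),np.percentile(B,[1,99],axis=0).round(1))
for f,k,s in((lambda b:b[:,0],1,"far"),):
  for lo in range(60,200,20):
    b=B[(B[:,1]>lo)&(B[:,1]<lo+20)]
    if len(b)>20: print(lo+10,np.percentile(b[:,0],[2,98]).round(1))
t=sense()["tool_pos"][:2]-o; print("tcpB",t@[.996,-.0889],t@[.0889,.996])
E
python3 v.py pics/t4.png
```

```text
time: 7.4
tool_pos: [557.9, 72.2, 37.5]
tcp_rot: [180.0, -0.0, 174.9]
ft_force: [0.0, -0.3, -0.1]
finger_gap: -0.1
grip_force: 0.0
649 [[-100.9   57. ]
 [ -36.4  139.1]]
70 [-100.9  -74.5]
90 [-100.8  -67.5]
110 [-100.8  -35.1]
130 [-100.4  -37.6]
tcpB -61.709722961333 40.64006921495494
```

View pics/t4.png

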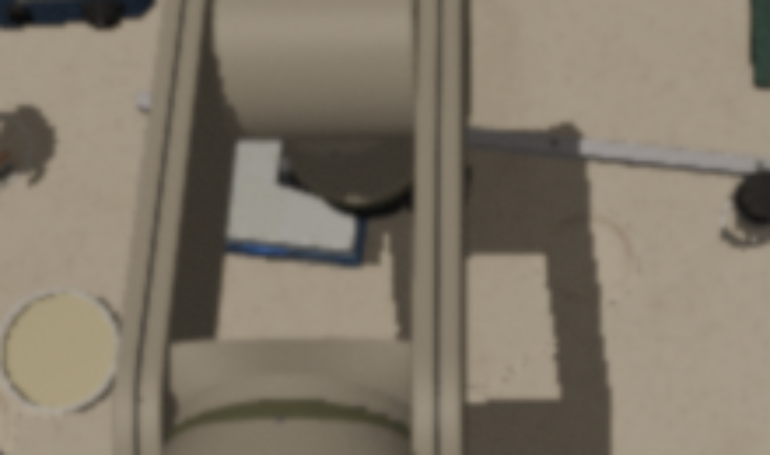

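The box is still square, with its right end at y≈57 and its target at y≈80. I'll close in slowly and watch the force.

```bash
python3 -m crank '[[0,0.4,0,0,0],[0,0.8,0,0,0],[0,1.2,0,0,0],[0,1.5,0,0,0],[0,1.7,0,0,0],[0,1.8,0,0,0],[0,1.9,0,0,0],[0,2,0,0,0]]'; python3 -m crank '[[0,0.1,0,0,0],[0,0.2,0,0,0]]'; python3 -m crank '[[0,0.1,0,0,0],[0,0.2,0,0,0]]'
```

```text
time: 8.25
tool_pos: [559.6, 91.5, 37.6]
tcp_rot: [-180.0, -0.0, 174.9]
ft_force: [-0.1, -0.3, -0.4]
finger_gap: -0.0
grip_force: 0.2
time: 8.45
tool_pos: [559.9, 93.5, 37.6]
tcp_rot: [-180.0, 0.0, 174.9]
ft_force: [0.2, 0.0, -0.6]
finger_gap: 0.1
grip_force: 0.2
time: 8.65
tool_pos: [560.0, 95.6, 37.6]
tcp_rot: [-180.0, -0.0, 174.9]
ft_force: [-0.7, -1.4, -0.4]
finger_gap: 0.0
grip_force: 0.2
```

```bash
python3 -m crank '[[0,0.1,0,0,0],[0,0.1,0,0,0]]'|sed -n '2p;4p'; python3 -m crank '[[0,0.1,0,0,0],[0,0.1,0,0,0]]'|sed -n '2p;4p'; python3 -m crank '[[0,0.1,0,0,0],[0,0.1,0,0,0]]'|sed -n '2p;4p'; python3 v.py pics/t5.png
```

```text
tool_pos: [560.1, 96.7, 37.6]
ft_force: [0.2, 0.5, 0.1]
tool_pos: [560.2, 97.6, 37.6]
ft_force: [0.7, 1.1, 0.1]
tool_pos: [560.2, 97.7, 37.7]
ft_force: [-1.8, -5.6, 1.1]
717 [[-101.    81.8]
 [ -36.7  172. ]]
90 [-101.1  -78.3]
110 [-100.6  -69. ]
130 [-100.6  -56.9]
150 [-100.8  -36.2]
170 [-100.6  -39. ]
tcpB -61.592884934773885 66.55227310209378
```

There is contact with the stop: the TCP stalled at 5.6 N. Next I'll go back round to the front and push the box square against the bar.

```bash
python3 -m crank '[[0,-1,0,0,0],[0,-3,0,0,0],[3,-3,0,0,0],[7,-3,0,0,0],[8,-3,0,0,0],[8,1,0,0,3],[8,5,0,0,6],[8,7.4,0,0,6],[8,7.4,0,0,6],[7,7.4,0,0,6],[6,7.4,0,0,6],[5.4,7.4,0,0,6],[5,7.4,0,0,6],[4.8,7.4,0,0,6],[4.6,7.4,0,0,6],[4.4,7.4,0,0,6],[4.3,7.4,0,0,6],[4.2,7.4,0,0,6],[4.1,7.4,0,0,6]]'; python3 -m crank '[[-0.1,0,0,0,6],[-0.1,0,0,0,6]]'|sed -n '2p;4p';python3 -m crank '[[-0.1,0,0,0,6],[-0.1,0,0,0,6]]'|sed -n '2p;4p'
```

```text
time: 11.2
tool_pos: [526.0, 175.9, 37.6]
tcp_rot: [180.0, -0.0, 174.9]
ft_force: [-0.5, -0.0, 0.4]
finger_gap: 60.1
grip_force: 0.3
tool_pos: [527.1, 175.8, 37.7]
ft_force: [-1.3, -0.4, -0.6]
tool_pos: [527.7, 175.8, 37.6]
ft_force: [-2.1, 2.1, 2.3]
```

```bash
for i in 1; do python3 -m crank '[[-0.1,0,0,0,6],[-0.1,0,0,0,6]]'|sed -n '2p;4p';done; python3 -m crank '[[-0.1,0,0,0,6],[-0.1,0,0,0,6]]'|sed -n '2p;4p'; python3 -m crank '[[-0.1,0,0,0,6],[-0.1,0,0,0,6]]'|sed -n '2p;4p'
```

```text
tool_pos: [527.7, 175.8, 37.5]
ft_force: [-8.5, 1.1, 5.6]
tool_pos: [527.7, 175.7, 37.3]
ft_force: [-13.2, 0.7, 10.1]
tool_pos: [527.6, 175.7, 37.2]
ft_force: [-18.7, 2.0, 15.1]
```

It is pressed hard against the bar, with the TCP at bar-x −101 as predicted. I'll back off, clear the arm and check.

```bash
python3 -m crank '[[0.3,0,0,0,6],[1,0,0,0,6],[4,0,0,0,6],[6,0,0,0,6],[6,0,-5,0,6],[6,0,-10,0,6],[6,-3,-15,0,6],[6,-8,-18,0,6],[6,-13,-18,0,6],[6,-18,-18,0,6],[6,-23,-18,0,6],[6,-28,-18,0,6],[6,-33,-18,0,6],[6,-38,-18,0,6],[6,-38,-18,0,6]]'
python3 - <<'E'
from m import *
p,d=snapshot("top"); np.savez("t6.npz",p=p,d=d)
cv2.imwrite("pics/t6.png",cv2.resize(p[130:260,200:420,::-1],None,fx=3.5,fy=3.5,interpolation=cv2.INTER_CUBIC))
o=measure(p,d)
for k in("yaw","stop","box","boxB","cornersB"): print(k,o[k])
print(np.percentile(cloud("top",d)[...,2][(cloud("top",d)[...,2]>70)&(cloud("top",d)[...,2]<86)],[10,50,90]))
E
```

```text
time: 13.7
tool_pos: [436.6, -202.1, 217.8]
tcp_rot: [-179.9, 0.0, 174.7]
ft_force: [-0.3, 0.2, 0.0]
finger_gap: 60.0
grip_force: 0.0
yaw -5.029229
stop (array([-64.634609, 268.690665]), array([ -8.34918777, 270.26629046]), array([-36.62140963, 269.49146258]))
box ((580.5337524414062, 170.7194366455078), (122.44038391113281, 84.81895446777344), 85.08458709716797)
boxB [-47.65268691 194.87125402]
cornersB [[-89.9 133.6]
 [ -5.1 133.7]
 [ -5.4 256.2]
 [-90.2 256. ]]
[73.16174816 77.31660523 81.89943127]
```

View pics/t6.png

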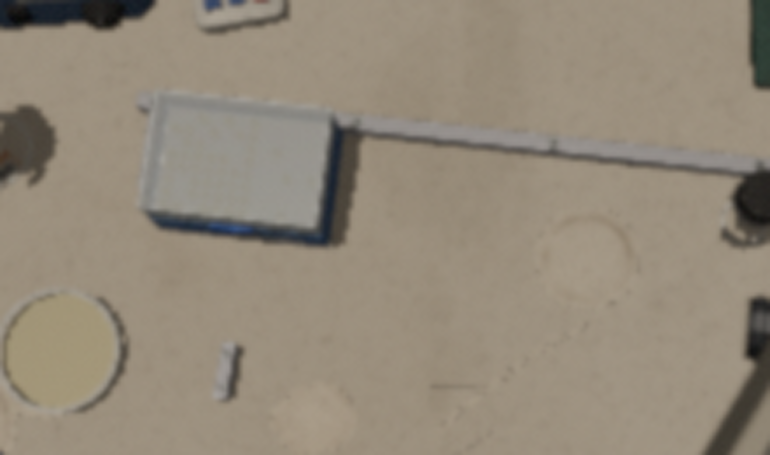

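The box centre is at (−47.8, 141.1) in the bar frame, against a target of (−48, 140.7). It is square to within about 0.2°. The dish, bottle and stop look untouched.

```bash
python3 -c "from bench import hand_in; print(hand_in())"
```

```text
the job is handed in; nothing more can be done
None
```

I handed the job in at about 14 s: the last picture puts the tip box flat against the bar, within about 0.5 mm of target and square to about 0.2°. It met the end stop with a 5.6 N reading, and the bystanders looked unmoved. The hand-in gave no verdict.

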